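Open the tall thinner bottle in the school workshop

ROBOT

A 7-joint arm with a two-finger parallel gripper is mounted at the origin on the work surface. World frame = base frame: x ahead of the robot, y to its left, z up, the work surface at z = 0. Lengths are in m, angles in rad, forces in N, time in s.
With the tool pointing down it reaches from about 0.4 to 0.875 m from the base axis. Payload 19.3 kg.
Tool frame: the origin (TCP) lies midway between the tips of the shut fingers; the grasp point (between the pads) lies 19 mm behind it; z points along the fingers, y is the direction in which the jaws open and shut (so a half turn about z gives the same grasp; the last joint's range is limited). The gripper opens to 85 mm and grips with 20 to 120 N. Pads are 22 mm wide; open, the fingers measure 114 mm over their backs; the gripper's body (76 mm by 85 mm) begins 54 mm behind the grasp point. The pads swing forward as they close: fully open they stand 13 mm farther back than shut.
Start: joints at [-1.222, 0.521, -0.036, 1.599, 0.021, 1.021, -0.113], TCP at [0.254, 0.571, 0.202] pointing down, gripper open.
Joint ranges: [-2.91, 2.91], [-0.3, 2.13], [-1.5, 1.42], [0.17, 2.43], [-1.26, 4.41], [0.16, 1.93], [-2.52, 2.52]. Speed limits (rad/s): [1.89, 1.89, 2.39, 2.39, 3.01, 3.01, 3.01].

INTERFACE

Orientations are given as [roll, pitch, yaw] about the fixed x, y, z axes, in that order (R = Rz(yaw) Ry(pitch) Rx(roll)).
In Python, from workcell import telemetry, cams, workorder gives the robot as it stands. The module is installed in compiled form; this text tells all that it offers.
- The arm moves only by the tool apply_moves, never from a script. Its argument "steps" is a list of rows, each a list of 4 numbers: the shift along the tool's x, y, z in cm, then the turn about the tool's z in rad. A call has exactly 10 rows; each row is the pose to reach, as a shift and turn from the pose commanded when the call began, along the tool's axes at that moment; what a row does not reach only later rows make up. A row lasts 1/12 s, in which the tool goes at most 41.7 mm and 7.16 degrees, less where a joint would pass 70% of its speed; a pose out of reach is approached as far as the arm can. A call with a gripper value outside its range is refused whole. "claw" is the closure, from 0 (fully open) to 1 (shut), set as the call begins (left out, the last holds). The fingers move at their own pace and stop on an object; "force" is the grip in N (left out, the last holds). Time passes only in rows, so rows that repeat a pose let the fingers close, or fill a call up. It gives the time, the measured TCP pose, the force and the opening at its end, in the units of the state.
- telemetry.observe(): the state, without advancing time (a new reading comes with each control period).
- cams.grab_frame(name): name is "scene" or "side" or "wrist"; returns a dict with "color" (480x640x3 uint8, red, green, blue), "mtx" (3x3 intrinsics, pixels), "eye" and "orientation" of the camera in the world; the wrist camera has in their place "T_tool_cam" (4x4, takes a point from camera to tool coordinates, whose origin is the TCP and whose axes are the flange's). Camera axes: x right, y down, z forward; pixel columns grow to the right and rows downward; lengths in m; the calibration is good to about 2 mm. A picture is of the moment at which its call begins: read the wrist's pose just before it. There is no depth.
- workorder.job_done(): hands the job in, once; it reports no verdict.
Trained networks look in the newest picture that a camera, given by its name, has taken for a name from the list of things; names that differ only in an ending like _2 or _b are one class to them, and where a whole thing is asked for, a point or a joint stands for the part that bears it (a point fixed in the world has none). Each returns a list of dicts, best first, with "score" (0 to 1); they miss things now and then, are a little off and sometimes report something else, mostly with a low value. They report only what shows in the picture. A call takes as long as a camera call. They do not tell look-alikes from the thing itself.
- cams.find_in(camera, name): "box" ([left, top, width, height] in pixels, round what is visible of it).
- cams.pinpoint(camera, name): "uv" ([column, row] in pixels: a listed point, or the origin of a listed thing).
The state is a dict: "clock": time; "qpos": joint angles; "qd": joint speeds; "joint_efforts": joint torques, N m; "position": TCP position; "tool_rot": TCP orientation; "force": force on the tool from outside, world axes, zero at the start; "moment": the same for the moment, N m; "grip_width": finger opening in m.
Only numpy, scipy, OpenCV 4.12 (cv2) and the standard library are available. Lean on these libraries where they do the work, as an engineer would, in place of code of your own. Each camera call takes 0.05 s, during which the arm holds its last target. There are 200 camera calls.

TASK

Open the taller of the two white thinner bottles: push its child-resistant cap down and, keeping it pressed, turn it a quarter turn anticlockwise (seen from above), then let go. Leave the shorter bottle closed.

Things in the scene. Friction and masses are not known exactly. Their poses are not given: they have to be found in the camera images.
- tall_bottle: Taller bottle: white, round, 70 mm across, in a 90 mm square wooden foot screwed to the bench; neither turns nor moves. Origin under the foot's centre, z up. Its black ribbed outer cap is a cylinder 40 mm across, 30 mm tall, top 211 mm above the bench; below the cap 14 mm of neck (30 to 34 mm across), then the sloping shoulder. Grip the cap's sides from above, at any yaw.
- tall_top (a point): Centre of the top of the taller bottle's outer cap; z up. Unpressed, the cap spins without opening. A spring holds it up: 3 N starts it down, then 1 N per mm more. From 4 mm down the dogs in it catch teeth of the inner cap; 6 mm (9 N) is safe; it bottoms at 8 mm (11 N). Held down, after up to 25 degrees of slack it turns the inner cap (0.06 N m). Let go, it springs up and the inner cap stays as turned.
- tall_thread (a joint): Turn (rad) of the taller bottle's inner cap: 0 closed, grows anticlockwise seen from above, 1.57 a quarter turn (open), hard stop at 1.75. The inner cap is the white disc with a black bar, 22 mm across, seen through the hole in the top of the black outer cap; the bar turns with it.
- short_thread (a joint): Turn (rad) of the inner cap of the shorter bottle, 0 closed; to stay closed. That bottle, its foot and cap are like the taller one's, but 60 mm lower (cap top 151 mm above the bench), standing at least 260 mm to one side.
Not all that is in view belongs to the job. What is shaped like the tall_bottle but red or yellow is not meant. Leave any orange look-alike of the part that bears short_thread alone.

How it is judged:
By the outcome, as a careful person would: the job done as asked, in the order asked, and still so for the second after the job is handed in, with the robot touching nothing.
It also fails if it takes over 35 s, if anything falls off the work surface, if the arm or the gripper's body presses on something with over 40 N, if the wrist force passes 120 N, or if a joint passes its speed limit or range.

## Working session

There is one attempt and no reset: what is moved stays moved. The work goes in short steps, Python scripts to look and compute and a tool call to move; the robot and the scene stay as the last step left them, time stands still between calls to the robot, and variables do not carry over. Pictures are saved under pics/ and viewed, about 8 in all and at most 12, crops included, and the job is handed in when it is done.

Besides the shell and the picture viewer there is one more tool, called after "Request:" by a JSON object that holds its "api" and its "payload". apply_moves: Moves the arm, as the interface text tells. Its arguments: {"type":"object","properties":{"steps":{"type":"array"},"claw":{"type":"number"},"force":{"type":"number"}},"required":["steps"]}

```bash
mkdir -p pics
cat > h.py <<'E'
import numpy as np, cv2
from workcell import telemetry, cams, workorder
from scipy.spatial.transform import Rotation as R
def rot(o):
    o=np.array(o,float)
    if o.shape==(3,3): return o
    return (R.from_euler('xyz',o) if o.size==3 else R.from_quat(o)).as_matrix()
def cam(f,s=None):
    if 'eye' in f: return np.array(f['eye']),rot(f['orientation'])
    T=np.array(f['T_tool_cam']); Rt=rot(s['tool_rot']); return Rt@T[:3,3]+s['position'],Rt@T[:3,:3]
def at_z(f,uv,z,s=None):
    e,M=cam(f,s); d=M@np.linalg.solve(f['mtx'],[uv[0],uv[1],1]); return e+d*(z-e[2])/d[2]
def proj(f,p,s=None):
    e,M=cam(f,s); q=f['mtx']@(M.T@(np.array(p)-e)); return q[:2]/q[2]
E
python3 - <<'E'
from h import *
s=telemetry.observe(); print({k:np.round(v,3) for k,v in s.items()})
ims=[]
for c in ['scene','side','wrist']:
    f=cams.grab_frame(c); ims.append(f['color'])
    print(c,{k:np.round(v,3).tolist() for k,v in f.items() if k!='color'})
    for n in ['tall_top','short_thread','tall_bottle']:
        for d in (cams.pinpoint(c,n) if n!='short_thread' else cams.find_in(c,n)):
            uv=d.get('uv') ; z={'tall_top':.211,'tall_bottle':0}.get(n)
            print(n,d, at_z(f,uv,z,s).round(3) if uv is not None else '')
    cv2.imwrite(f'pics/{c}0.png',f['color'][:,:,::-1])
E
```

```text
{'clock': np.float64(0.0), 'qpos': array([-1.222,  0.522, -0.036,  1.6  ,  0.021,  1.021, -0.113]), 'qd': array([ 0.001,  0.002,  0.001, -0.   ,  0.001,  0.   , -0.001]), 'joint_efforts': array([ 0.0000e+00, -9.2712e+01,  1.9800e+00, -3.6993e+01,  1.8000e-02,
        8.0000e-03, -0.0000e+00]), 'position': array([0.254, 0.571, 0.201]), 'tool_rot': array([-3.14 ,  0.   ,  2.723]), 'force': array([-0.282, -0.035,  0.616]), 'moment': array([-0.032, -0.01 , -0.008]), 'grip_width': np.float64(0.085)}
scene {'mtx': [[457.149, 0.0, 320.625], [0.0, 457.149, 239.654], [0.0, 0.0, 1.0]], 'eye': [0.873, -0.472, 1.017], 'orientation': [-2.554, -0.002, 0.527]}
tall_top {'uv': [426.3, 192.7], 'score': 0.8} [0.748 0.224 0.211]
tall_top {'uv': [329.7, 114.1], 'score': 0.49} [0.428 0.342 0.211]
tall_top {'uv': [350.0, 168.6], 'score': 0.47} [0.563 0.202 0.211]
short_thread {'box': [316.6, 360.9, 10.9, 10.4], 'score': 0.51} 
short_thread {'box': [263.1, 302.7, 6.0, 9.5], 'score': 0.39} 
tall_bottle {'uv': [326.1, 173.2], 'score': 0.89} [0.429 0.326 0.   ]
tall_bottle {'uv': [409.3, 245.9], 'score': 0.75
[... 156 characters left out ...]
.0, 0.0, 1.0]], 'eye': [0.546, -0.767, 0.806], 'orientation': [-2.252, 0.018, -0.09]}
tall_top {'uv': [374.8, 171.0], 'score': 0.79} [0.752 0.216 0.211]
short_thread {'box': [290.2, 174.7, 38.7, 80.7], 'score': 0.53} 
short_thread {'box': [400.9, 314.2, 8.0, 4.5], 'score': 0.36} 
tall_bottle {'uv': [310.9, 239.6], 'score': 0.75} [0.576 0.21  0.   ]
tall_bottle {'uv': [368.8, 231.6], 'score': 0.71} [0.747 0.228 0.   ]
wrist {'mtx': [[344.951, 0.0, 319.124], [0.0, 344.951, 238.261], [0.0, 0.0, 1.0]], 'T_tool_cam': [[0.001, -0.948, -0.317, 0.083], [1.0, 0.001, 0.0, -0.001], [0.0, -0.317, 0.948, -0.171], [0.0, 0.0, 0.0, 1.0]]}
tall_bottle {'uv': [215.6, 385.3], 'score': 0.96} [0.424 0.343 0.   ]
```

View pics/scene0.png

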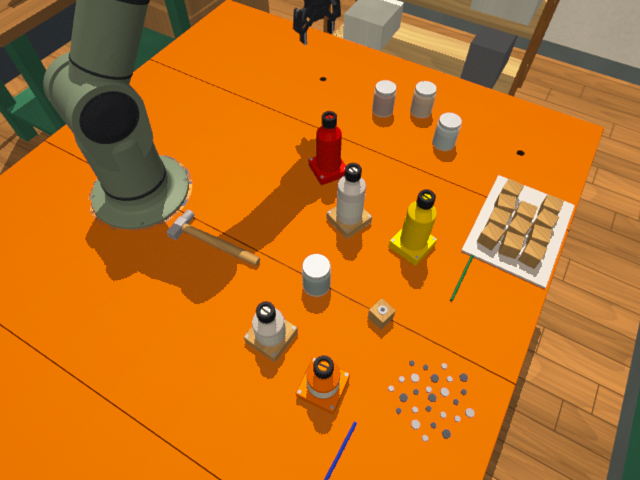

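View pics/side0.png

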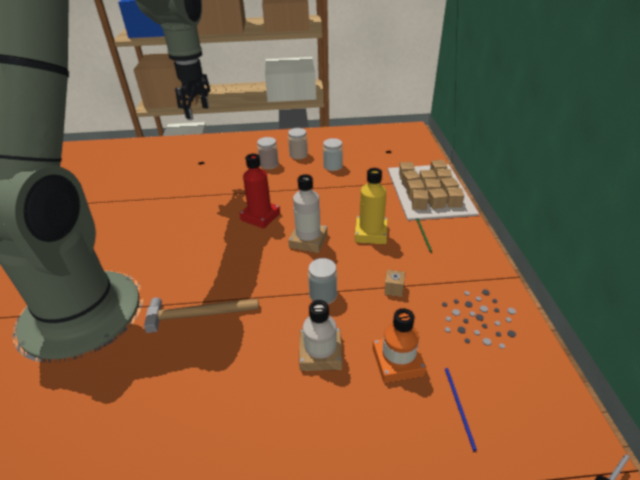

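The scene shows the tall white bottle's cap at (352,171) and its foot at (349,218). The side view has the cap at (306,182). Both put the bottle at about (0.568, 0.208), next to the red and yellow decoys. The short white bottle is at scene (266,311). I'll rise first, then cross over.

Request:
{"api": "apply_moves", "payload": {"steps": [[0, 0, -4, 0], [0, 0, -8, 0], [0, 0, -12, 0], [-2, -1, -14, 0.1], [-5, -2.5, -14, 0.2], [-8.5, -4, -14, 0.3], [-12, -5.6, -14, 0.4], [-15.5, -7.3, -14, 0.5], [-19, -9, -14, 0.6], [-22, -10.4, -14, 0.7]], "claw": 0, "force": 60}}

```text
clock: 1.43
position: [0.4143, 0.3841, 0.3419]
tool_rot: [3.141, 0.0, 2.017]
force: [0.3, 0.1, -0.3]
grip_width: 0.0853
```

Run:
```python
from h import *
s=telemetry.observe(); print(s['clock'],s['qpos'].round(2),s['position'].round(3),np.round(s['tool_rot'],3))
d=rot(s['tool_rot']).T@(np.array([.568,.208,.30])-s['position']); print(d)
```

```text
1.4333 [-0.99  0.31  0.19  1.57 -0.06  1.26 -0.35] [0.414 0.384 0.342] [3.141 0.    2.017]
[-0.2251227   0.0626883   0.04198904]
```

Request:
{"api": "apply_moves", "payload": {"steps": [[-3, 0.8, 0, 0.12], [-6, 1.6, 0, 0.24], [-9, 2.5, 0, 0.36], [-12, 3.3, 0, 0.48], [-15, 4.2, 1, 0.6], [-18, 5, 2, 0.72], [-20.5, 5.8, 3, 0.84], [-22, 6.2, 4, 0.96], [-22.5, 6.3, 4.2, 1.06], [-22.5, 6.3, 4.2, 1.15]]}}

```text
clock: 2.27
position: [0.5684, 0.2097, 0.2987]
tool_rot: [3.141, 0.001, 0.865]
force: [0.2, -0.1, -0.8]
grip_width: 0.0855
```

Request:
{"api": "apply_moves", "payload": {"steps": [[0, 0, 0, 0], [0, 0, 0, 0], [0, 0, 0, 0], [0, 0, 0, 0], [0, 0, 0, 0], [0, 0, 0, 0], [0, 0, 0, 0], [0, 0, 0, 0], [0, 0, 0, 0], [0, 0, 0, 0]]}}

```text
clock: 3.1
position: [0.5678, 0.2116, 0.2996]
tool_rot: [3.142, -0.0, 0.873]
force: [-0.2, -0.6, 0.1]
grip_width: 0.0855
```

Run:
```python
from h import *
s=telemetry.observe(); print(s['clock'],s['qpos'].round(2),s['position'].round(4),np.round(s['tool_rot'],3))
f=cams.grab_frame('wrist'); im=f['color'][:,:,::-1].copy()
for n in ['tall_top','tall_bottle']:
    for d in cams.pinpoint('wrist',n):
        p=at_z(f,d['uv'],.211 if n=='tall_top' else 0,s); print(n,d,p.round(4), rot(s['tool_rot']).T@(p-s['position']))
cv2.imwrite('pics/w1.png',im)
```

```text
3.1 [-0.79  0.44  0.49  1.55 -0.22  1.21 -0.96] [0.5678 0.2116 0.2996] [ 3.142 -0.     0.873]
tall_top {'uv': [518.7, 59.0], 'score': 0.91} [0.7482 0.2182 0.211 ] [0.12096029 0.13402672 0.08860823]
tall_top {'uv': [323.5, 234.6], 'score': 0.79} [0.5672 0.2069 0.211 ] [-0.00395541  0.00259017  0.08860509]
tall_top {'uv': [80.0, 221.2], 'score': 0.67} [0.4285 0.3375 0.211 ] [ 0.00689025 -0.1876376   0.08860059]
tall_bottle {'uv': [425.8, 88.2], 'score': 0.98} [0.7477 0.2191 0.    ] [0.12128697 0.13305411 0.29960821]
tall_bottle {'uv': [182.0, 180.3], 'score': 0.89} [0.4276 0.3364 0.    ] [ 0.00551796 -0.18766952  0.29960059]
tall_bottle {'uv': [322.0, 190.0], 'score': 0.86} [0.5653 0.2038 0.    ] [-0.00763917  0.00310547  0.2996051 ]
```

View pics/w1.png

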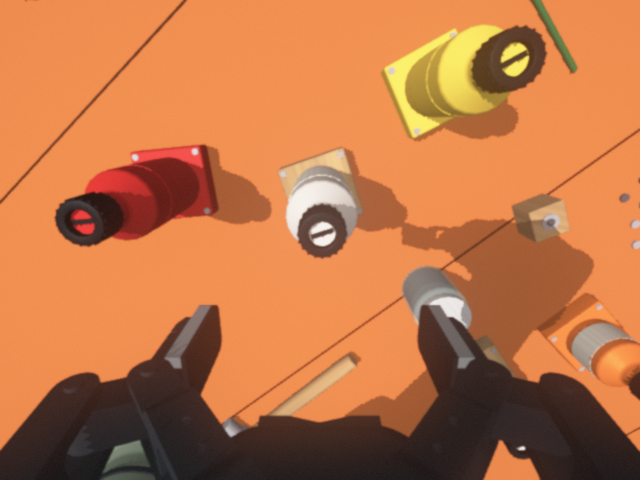

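The wrist view shows the white bottle's cap at (323,231), with its bar tilted about 20°. That puts it at about (0.567, 0.206), which agrees with the earlier estimate. I'll go down round the cap.

Request:
{"api": "apply_moves", "payload": {"steps": [[-0.2, 0.1, 1.5, 0], [-0.4, 0.2, 3, 0], [-0.45, 0.25, 4.5, 0], [-0.45, 0.25, 6, 0], [-0.45, 0.25, 7.5, 0], [-0.45, 0.25, 9, 0], [-0.45, 0.25, 10.3, 0], [-0.45, 0.25, 11.3, 0], [-0.45, 0.25, 11.75, 0], [-0.45, 0.25, 11.75, 0]]}}

```text
clock: 4.08
position: [0.5665, 0.2065, 0.1813]
tool_rot: [-3.141, 0.001, 0.873]
force: [-0.6, -0.0, -0.4]
grip_width: 0.0852
```

Request:
{"api": "apply_moves", "payload": {"steps": [[0, 0, 0, 0], [0, 0, 0, 0], [0, 0, 0, 0], [0, 0, 0, 0], [0, 0, 0, 0], [0, 0, 0, 0], [0, 0, 0, 0], [0, 0, 0, 0], [0, 0, 0, 0], [0, 0, 0, 0]], "claw": 1, "force": 60}}

```text
clock: 4.92
position: [0.5668, 0.2066, 0.1821]
tool_rot: [-3.142, 0.0, 0.873]
force: [-0.1, -0.5, -0.5]
grip_width: -0.0003
```

Run:
```python
from h import *
s=telemetry.observe(); print({k:np.round(v,4).tolist() for k,v in s.items()})
f=cams.grab_frame('wrist'); cv2.imwrite('pics/w2.png',f['color'][:,:,::-1])
```

```text
{'clock': 4.9167, 'qpos': [-0.75, 0.5472, 0.4454, 1.6977, -0.2772, 0.9596, -0.8991], 'qd': [0.0016, -0.0001, -0.0008, 0.0007, -0.0015, -0.001, -0.0014], 'joint_efforts': [-0.0023, -86.3027, 12.2671, -34.2109, 0.0179, 0.0027, -0.0002], 'position': [0.5668, 0.2066, 0.1821], 'tool_rot': [-3.1416, 0.0, 0.8728], 'force': [-0.1138, -0.4721, -0.5171], 'moment': [0.0164, -0.0176, -0.0349], 'grip_width': -0.0003}
```

View pics/w2.png

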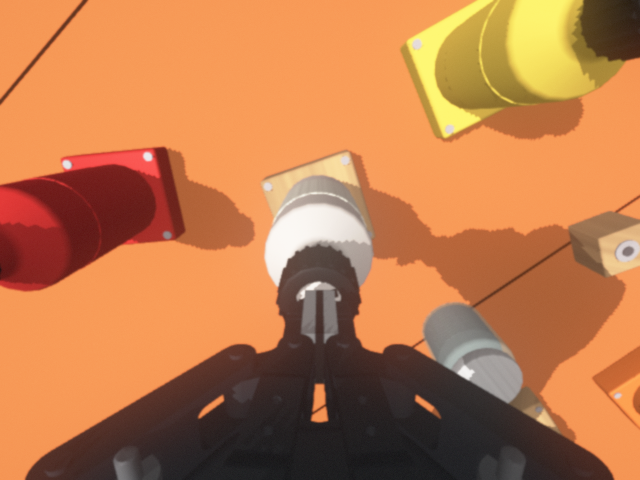

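The fingers shut to zero width although the cap should lie between them. I'll look closer at the wrist view and the side view.

Run:
```python
from h import *
a=cv2.imread('pics/w2.png')[220:370,245:395]
f=cams.grab_frame('side'); b=f['color'][:,:,::-1]; u=proj(f,[.567,.206,.2]).astype(int); print(u)
b=b[max(u[1]-80,0):u[1]+70,u[0]-75:u[0]+75]
cv2.imwrite('pics/z2.png',np.hstack([cv2.resize(x,(400,400),interpolation=cv2.INTER_CUBIC) for x in (a,b)]))
```

```text
[304 181]
```

View pics/z2.png

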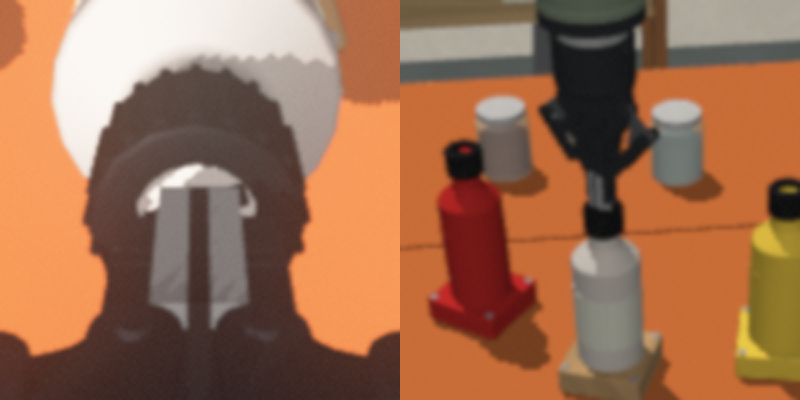

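The crops explain the miss. The shut tips end right at the cap top, inside the ring of the hole, about 29 mm behind the reported TCP. The open tips in w1 triangulate to 44 mm behind it, which agrees. So the real fingers end about 30 mm short of the TCP. I'll lift, reopen, and go 29 mm lower.

Request:
{"api": "apply_moves", "payload": {"steps": [[0, 0, -1, 0], [0, 0, -2, 0], [0, 0, -2, 0], [0, 0, -2, 0], [0, 0, -2, 0], [0, 0, -2, 0], [0, 0, -2, 0], [0, 0, -2, 0], [0, 0, -2, 0], [0, 0, -2, 0]]}}

```text
clock: 5.85
position: [0.5668, 0.2065, 0.202]
tool_rot: [-3.142, 0.0, 0.873]
force: [0.3, -0.1, -0.3]
grip_width: -0.0
```

Request:
{"api": "apply_moves", "payload": {"steps": [[0, 0, 0, 0], [0, 0, 0, 0], [0, 0, 0, 0], [0, 0, 0, 0], [0, 0, 0, 0], [0, 0, 0, 0], [0, 0, 0, 0], [0, 0, 0, 0], [0, 0, 0, 0], [0, 0, 0, 0]], "claw": 0}}

```text
clock: 6.68
position: [0.5668, 0.2065, 0.2021]
tool_rot: [-3.142, 0.0, 0.873]
force: [-1.1, 0.9, -0.1]
grip_width: 0.0854
```

Run:
```python
from h import *
s=telemetry.observe(); print({k:np.round(v,4).tolist() for k,v in s.items()})
f=cams.grab_frame('wrist'); cv2.imwrite('pics/w3.png',f['color'][:,:,::-1])
print(cams.pinpoint('wrist','tall_top'), proj(f,[.567,.206,.211],s))
for y in(-.0425,.0425): print(proj(f,rot(s['tool_rot'])@[.011,y,-.044]+s['position'],s))
```

```text
{'clock': 6.6833, 'qpos': [-0.7573, 0.5255, 0.4555, 1.6774, -0.2652, 1.0004, -0.9089], 'qd': [-0.001, -0.0002, -0.0004, 0.0007, -0.0008, -0.0015, -0.0027], 'joint_efforts': [0.0011, -85.0167, 12.032, -35.2753, 0.0182, 0.0015, 0.0001], 'position': [0.5668, 0.2065, 0.2021], 'tool_rot': [-3.1416, 0.0, 0.8727], 'force': [-1.0683, 0.8728, -0.1263], 'moment': [-0.018, -0.0087, 0.0051], 'grip_width': 0.0854}
[{'uv': [317.3, 284.1], 'score': 0.57}] [321.73639407 285.56147578]
[218.34925088 298.71082991]
[424.2239126  298.85393606]
```

View pics/w3.png

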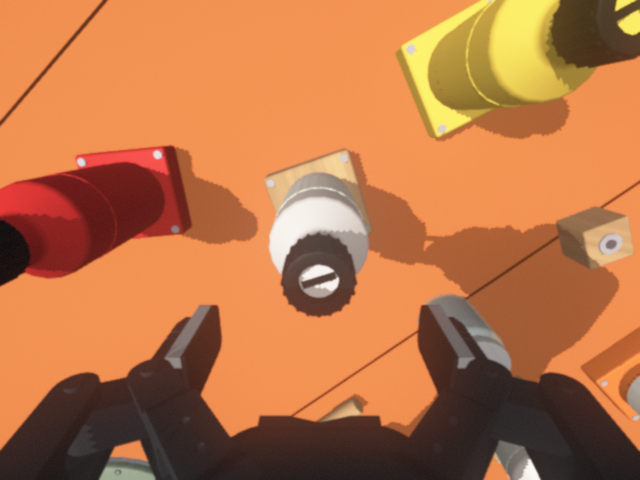

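The cap shows at (319,280), centred between the fingers, whose tips are at (218,308) and (422,308). I'll descend 4.9 cm with a 2 mm x correction, then grip.

Request:
{"api": "apply_moves", "payload": {"steps": [[0.2, 0, 0.8, 0], [0.2, 0, 1.6, 0], [0.2, 0, 2.4, 0], [0.2, 0, 3.2, 0], [0.2, 0, 4, 0], [0.2, 0, 4.6, 0], [0.2, 0, 4.9, 0], [0.2, 0, 4.9, 0], [0.2, 0, 4.9, 0], [0.2, 0, 4.9, 0]]}}

```text
clock: 7.62
position: [0.5683, 0.2081, 0.1534]
tool_rot: [3.141, -0.0, 0.873]
force: [-0.3, -0.5, -0.3]
grip_width: 0.0853
```

Request:
{"api": "apply_moves", "payload": {"steps": [[0, 0, 0, 0], [0, 0, 0, 0], [0, 0, 0, 0], [0, 0, 0, 0], [0, 0, 0, 0], [0, 0, 0, 0], [0, 0, 0, 0], [0, 0, 0, 0], [0, 0, 0, 0], [0, 0, 0, 0]], "claw": 1, "force": 60}}

```text
clock: 8.45
position: [0.5679, 0.2083, 0.1531]
tool_rot: [-3.141, 0.0, 0.873]
force: [-4.4, 2.6, 3.3]
grip_width: 0.0385
```

Gripped at 39 mm. Now I'll press down.

Request:
{"api": "apply_moves", "payload": {"steps": [[0, 0, 0.1, 0], [0, 0, 0.2, 0], [0, 0, 0.3, 0], [0, 0, 0.4, 0], [0, 0, 0.5, 0], [0, 0, 0.6, 0], [0, 0, 0.65, 0], [0, 0, 0.65, 0], [0, 0, 0.65, 0], [0, 0, 0.65, 0]]}}

```text
clock: 9.28
position: [0.568, 0.2083, 0.1469]
tool_rot: [-3.141, -0.0, 0.873]
force: [-5.5, 2.0, 9.2]
grip_width: 0.0384
```

Force is 9.2 N, so the cap is about 6 mm down. Turning anticlockwise.

Request:
{"api": "apply_moves", "payload": {"steps": [[0, 0, 0, -0.1], [0, 0, 0, -0.2], [0, 0, 0, -0.3], [0, 0, 0, -0.4], [0, 0, 0, -0.5], [0, 0, 0, -0.6], [0, 0, 0, -0.7], [0, 0, 0, -0.8], [0, 0, 0, -0.9], [0, 0, 0, -1.0]]}}

```text
clock: 10.12
position: [0.5672, 0.2086, 0.1468]
tool_rot: [-3.14, -0.001, 1.878]
force: [-12.7, 2.8, 10.2]
grip_width: 0.0385
```

Request:
{"api": "apply_moves", "payload": {"steps": [[0, 0, 0, -0.1], [0, 0, 0, -0.2], [0, 0, 0, -0.3], [0, 0, 0, -0.4], [0, 0, 0, -0.5], [0, 0, 0, -0.6], [0, 0, 0, -0.65], [0, 0, 0, -0.65], [0, 0, 0, -0.65], [0, 0, 0, -0.65]]}}

```text
clock: 10.95
position: [0.5667, 0.2082, 0.1465]
tool_rot: [-3.14, -0.002, 2.523]
force: [-14.1, 1.2, 10.6]
grip_width: 0.0385
```

Run:
```python
from h import *
s=telemetry.observe(); print({k:np.round(v,4).tolist() for k,v in s.items()})
f=cams.grab_frame('wrist'); a=f['color'][:,:,::-1][210:360,245:395]
g=cams.grab_frame('scene'); u=proj(g,[.568,.208,.205]).astype(int); b=g['color'][:,:,::-1][u[1]-30:u[1]+30,u[0]-30:u[0]+30]
cv2.imwrite('pics/z4.png',np.hstack([cv2.resize(x,(400,400),interpolation=cv2.INTER_CUBIC) for x in (a,b)]))
```

```text
{'clock': 10.95, 'qpos': [-0.4416, 0.5505, -0.0117, 1.7094, 0.0066, 0.8843, 0.4965], 'qd': [-0.0012, 0.0004, 0.0017, 0.0006, 0.0003, 0.0012, -0.0022], 'joint_efforts': [3.8196, -87.3164, 6.2178, -37.1016, 1.8579, -3.6139, 0.0701], 'position': [0.5667, 0.2082, 0.1465], 'tool_rot': [-3.1399, -0.0021, 2.523], 'force': [-14.0923, 1.1558, 10.6439], 'moment': [0.398, 2.8125, -0.0111], 'grip_width': 0.0385}
```

View pics/z4.png

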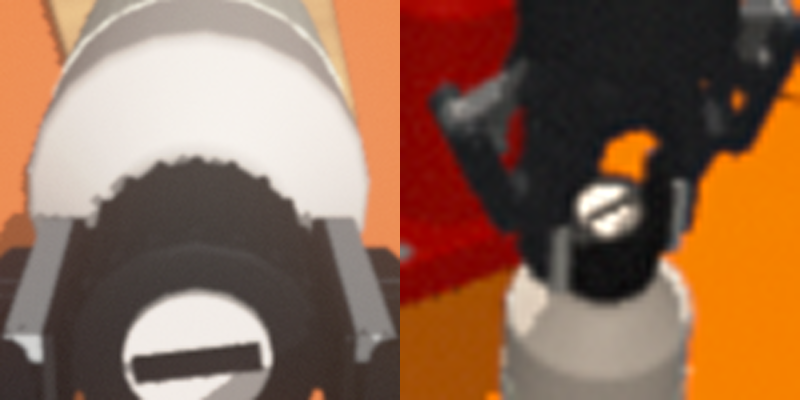

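The wrist view shows the cap gripped, and the bar lags the tool by about 12°. I'll measure the bar's world angle before and now.

```bash
cat > bar.py <<'E'
from h import *
def bar(im,f,s,z,uv):
    h=cv2.cvtColor(im,cv2.COLOR_BGR2HSV); w=((h[...,2]>150)&(h[...,1]<60)).astype(np.uint8)
    n,l,st,c=cv2.connectedComponentsWithStats(w)
    pts=np.argwhere(w)[:,::-1]; pts=pts[np.hypot(*(pts-uv).T)<28]
    hull=cv2.convexHull(pts.astype(np.int32)); m=np.zeros_like(w); cv2.fillPoly(m,[hull],1)
    m=cv2.erode(m,np.ones((3,3)))
    d=np.argwhere((m>0)&(h[...,2]<90))[:,::-1]
    P=np.array([at_z(f,p,z,s)[:2] for p in d]); ev,V=np.linalg.eigh(np.cov(P.T)); v=V[:,1]
    return len(d),np.sqrt(ev).round(4),np.degrees(np.arctan2(v[1],v[0]))%180,hull.reshape(-1,2).mean(0)
E
python3 - <<'E'
from bar import *
s=telemetry.observe(); f=cams.grab_frame('wrist')
s0=dict(s,position=np.array([.5668,.2065,.2021]),tool_rot=[-3.1416,0,.8727])
print(bar(cv2.imread('pics/w3.png'),f,s0,.21,(319,280)))
print(bar(f['color'][:,:,::-1],f,s,.204,(319,344)))
E
```

```text
(76, array([0.0006, 0.004 ]), np.float64(159.70006393132485), array([318.36, 278.48]))
(404, array([0.0011, 0.0053]), np.float64(61.78071200305503), array([318.11538462, 342.07692308]))
```

The inner cap has turned 82°. Another 0.22 rad brings it to about 95°, short of the stop at 100°.

Request:
{"api": "apply_moves", "payload": {"steps": [[0, 0, 0, -0.05], [0, 0, 0, -0.1], [0, 0, 0, -0.15], [0, 0, 0, -0.19], [0, 0, 0, -0.22], [0, 0, 0, -0.22], [0, 0, 0, -0.22], [0, 0, 0, -0.22], [0, 0, 0, -0.22], [0, 0, 0, -0.22]]}}

```text
clock: 11.93
position: [0.5666, 0.208, 0.1465]
tool_rot: [-3.14, -0.002, 2.743]
force: [-14.3, -0.2, 10.1]
grip_width: 0.0384
```

Run:
```python
from bar import *
s=telemetry.observe(); f=cams.grab_frame('wrist'); print(s['clock'],s['tool_rot'],s['force'],s['moment'])
print(bar(f['color'][:,:,::-1],f,s,.204,(319,344)))
```

```text
11.9333 [-3.13998796e+00 -2.45344786e-03  2.74290066e+00] [-14.28569919  -0.15923478  10.06974741] [ 0.18931383  3.01100698 -0.03139961]
(424, array([0.0012, 0.0052]), np.float64(74.05887504654154), array([322.4516129 , 341.41935484]))
```

Request:
{"api": "apply_moves", "payload": {"steps": [[0, 0, 0, -0.02], [0, 0, 0, -0.04], [0, 0, 0, -0.04], [0, 0, 0, -0.04], [0, 0, 0, -0.04], [0, 0, 0, -0.04], [0, 0, 0, -0.04], [0, 0, 0, -0.04], [0, 0, 0, -0.04], [0, 0, 0, -0.04]]}}

```text
clock: 12.82
position: [0.5665, 0.208, 0.1465]
tool_rot: [-3.14, -0.003, 2.783]
force: [-14.0, 0.2, 11.5]
grip_width: 0.0383
```

Request:
{"api": "apply_moves", "payload": {"steps": [[0, 0, 0, 0], [0, 0, 0, 0], [0, 0, 0, 0], [0, 0, 0, 0], [0, 0, 0, 0], [0, 0, 0, 0], [0, 0, 0, 0], [0, 0, 0, 0], [0, 0, 0, 0], [0, 0, 0, 0]], "claw": 0}}

```text
clock: 13.65
position: [0.5681, 0.2081, 0.1466]
tool_rot: [-3.142, 0.0, 2.783]
force: [-0.7, -0.2, -0.4]
grip_width: 0.0855
```

Request:
{"api": "apply_moves", "payload": {"steps": [[0, 0, -1, 0], [0, 0, -2, 0], [0, 0, -3, 0], [0, 0, -4, 0], [0, 0, -5, 0], [0, 0, -6, 0], [0, 0, -8, 0], [0, 0, -10, 0], [0, 0, -10, 0], [0, 0, -10, 0]]}}

```text
clock: 14.48
position: [0.5686, 0.2082, 0.2481]
tool_rot: [3.14, 0.002, 2.783]
force: [-0.4, 0.6, -0.9]
grip_width: 0.0854
```

Run:
```python
from bar import *
s=telemetry.observe(); f=cams.grab_frame('wrist'); im=f['color'][:,:,::-1]; print(s['clock'],s['position'],s['tool_rot'],s['force'])
uv=proj(f,[.568,.208,.211],s); print(uv)
print(bar(im,f,s,.21,uv))
cv2.imwrite('pics/w5.png',im)
s1=dict(s,position=np.array([.5678,.2116,.2996]),tool_rot=[3.1416,0,.873])
print('w1',bar(cv2.imread('pics/w1.png'),f,s1,.21,(322,234)))
```

```text
14.4833 [0.56856941 0.20823926 0.24811715] [3.14012534e+00 1.57653159e-03 2.78270425e+00] [-0.40707994  0.58301489 -0.93376321]
[320.28447128 257.09320282]
(90, array([0.0007, 0.0049]), np.float64(76.97904440171511), array([317.05555556, 250.94444444]))
w1 (28, array([0.0009, 0.0026]), np.float64(83.31904162310303), array([322.0625, 227.625 ]))
```

View pics/w5.png

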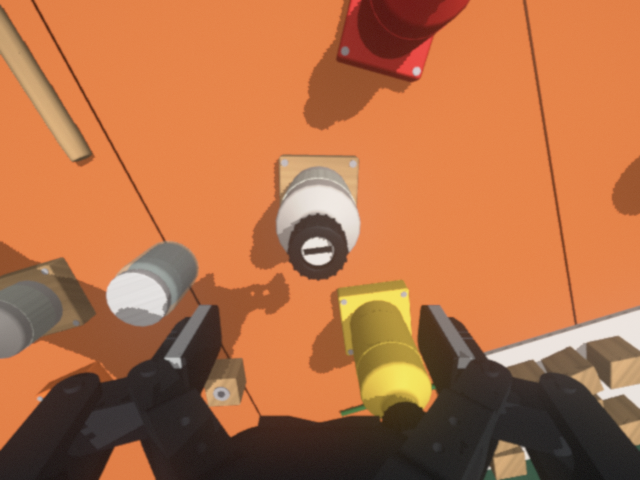

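The wrist view shows the cap at (318,247) released and sprung up. Its bar is at 77° in the world against 160° at the start, so it has turned about 97°. The gripper is well clear, so I'm handing in.

```bash
python3 -c "
from workcell import workorder; print(workorder.job_done())"
```

```text
the job is handed in; nothing more can be done
None
```

The taller white bottle is open and the job is handed in at about 14.5 s. I pressed its cap down (about 9–11 N), turned it anticlockwise while pressed, released it and lifted clear.

**Last checks:**
- The bar on the inner cap had turned about 97° (90° needed, hard stop at 100°), both by the wrist camera.
- The same measure gave 94° before the final small turn, which agrees.
- External forces were near zero after release.
- I never went near the shorter bottle, but I took no closing picture of its cap.

**What failed or disagreed:**
- **First grip:** it closed on nothing, because the real fingertips end about 30 mm short of the reported TCP. I lifted, went lower and gripped properly.
- **Side force:** about 14 N on the wrist while turning, well under the limit and gone on release.
- **Bar angle from the first hover picture:** that cross-check gave 83° from very few pixels. I discarded it and used the closer picture.

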